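# Load a newel ball into the ball-drilling jig

### The job

Get the big turned ball ready for drilling: take the wooden chock off the jig's runway and lay it flat on the bench top, then roll the ball along the fence, without lifting it or letting it stray from the fence, until it drops into the round seat. Lower the hinged guide plate onto the ball without slamming it, and turn the catch a quarter turn so that its nose lies square across the plate. Leave the other things on the bench where they are.

Things in the scene. Friction and masses are not known exactly. Their poses are not given: they have to be found in the camera images.
- jig: Plywood ball-drilling jig screwed to the bench, place and angle vary. Origin: on the bench top under the middle of the round seat (56 mm hole through the board). z up; x points across to the fence; y back along the runway from seat to open starting end, so the ball travels toward -y. Board 18 mm thick, x -60 to 100, y -115 to 270 mm.
- fence_face (a point): Point on the fence's face, at the board's top surface, jig x = 49.5 mm, y = 100 mm (point axes are the jig's). The fence is a beech bar along the jig's y, 20 mm thick, its top 58 mm above the bench, from jig y -82 to 268 mm. The -x side of the runway has no wall; its start has only a stop strip 10 mm high at jig y 252 to 264 mm.
- ball: Plain turned wooden ball, 96 mm diameter (too wide for most grippers), 0.18 to 0.36 kg. Origin at its centre, 66 mm above the bench on the runway; its axes turn as it rolls. Starts at rest 0 to 5 mm off the fence at jig y of about 165 to 195 mm. Rolls easily, but stops soon when left alone.
- seat (a point): Centre of the ball when it is down in the seat: 57 mm above the bench, 9 mm lower than when rolling on the board.
- chock: Wood offcut 40 x 84 x 22 mm lying flat on the runway between ball and seat, 10 to 50 mm clear of the ball seen from above, its long side along the runway. Origin: centre of its underside; x across the 40 mm, y along, z up. Grip it across the 40 mm, at its middle or a little toward the seat (room for the gripper's body). Bare bench for it: about 140 mm from the seat toward -x of the jig.
- guide_plate (a joint): Hinge angle of the guide plate, rad: 0 = level on the seated ball, 1.57 = upright, starts open at 1.6 to 1.8. Stiff hinge: the plate stays where it is left and does not fall; a few N at the handle move it.
- plate_hinge (a point): Middle of the guide plate's hinge axis, parallel to the jig's x, at jig y = -87 mm, 100 mm above the bench, on an upright 92 mm wide (jig y -67 to -85). The plate is plywood, 84 mm wide, 15 mm thick, reaching 152 mm from the axis; closed, it covers the ball and its top is 115 mm above the bench.
- plate_handle (a point): Grip point on the guide plate's round dowel handle: 16 mm diameter, parallel to the hinge axis, standing 64 mm out of the plate's side away from the fence; the point is 36 mm from the plate, 142 mm from the axis, 7.5 mm above the underside's plane. Pinched from above across it, it turns between the fingers as the plate swings. 240 mm above the bench when open, 108 mm closed.
- catch (a joint): Angle of the turn-button catch beside the plate, rad, growing clockwise seen from above: 0 = nose along the fence, toward the hinge; 1.57 = nose square across the plate's edge; stop at 1.62. Starts at 0 to 0.3, stays where left. Its post: jig x 51 to 92, y -40 to 0 mm, top 116 mm above the bench.
- catch_grip (a point): On the catch's vertical turning axis, 141 mm above the bench, in its grip: an upright black fin 14 mm thick, 42 mm long, from 121 to 147 mm above the bench, its length along the steel nose. The point's y axis runs along the fin, away from the nose. The nose is 20 mm wide and reaches 56 mm from the axis, 117 to 121 mm above the bench.
- tin: Open round tin of screws, 67 mm diameter, 32 mm high, beyond the jig: a bystander, as are the next ones. Origin: centre of the underside. (Left of the jig is a fixed drill stand, base from world y = 0.145; its crank hangs over x 0.57 to 0.61, y 0.00 to 0.16, at 0.375 and higher.)
- dog: Round wooden bench dog, 40 mm diameter, 56 mm high, standing on the robot's side of the jig at about jig x = -105, y = 120 mm.
- pencil: Red carpenter's pencil, 177 x 12 x 8 mm, lying near left.
- rule: Yellow folded rule, 16 x 203 x 13 mm, lying on the bench close behind the fence.

How it is judged:
By the outcome, as a careful person would: the job done as asked, in the order asked, and still so for the second after the job is handed in, with the robot touching nothing.
It also fails if it takes over 72 s, if anything falls off the work surface, if the arm or the gripper's body presses on something with over 40 N, if the wrist force passes 120 N, or if a joint passes its speed limit or range.

### The arm

A 6-joint arm with a two-finger parallel gripper is mounted at the origin on a cart in front of the work surface, level with it; the furniture and walls round the work are solid. World frame = base frame: x ahead of the robot, y to its left, z up, the work surface at z = 0. Lengths are in mm, angles in rad, forces in N, time in s.
With the tool pointing down it reaches from about 275 to 750 mm from the base axis. Payload 10.2 kg.
Tool frame: the origin (TCP) lies at the very end of the fingers, on their centre line; the grasp point (between the pads) lies 19 mm behind it; z points along the fingers, y is the line along which they close (so a half turn about z gives the same grasp; the last joint's range is limited). The gripper opens to 85 mm and grips with 20 to 120 N. Pads are 22 mm wide; open, the fingers measure 114 mm over their backs; the gripper's body (76 mm by 85 mm) begins 54 mm behind the grasp point. The pads swing forward as they close: fully open they stand 13 mm farther back than shut.
Start: joints at [1.018, 0.313, 1.498, -0, 1.331, -0.223], TCP at [170.036, 496.708, 231.294] pointing down, gripper open.
Joint ranges: [-2.94, 2.94], [-0.97, 2.17], [0.19, 2.56], [-1.23, 4.37], [0.02, 3.11], [-2.88, 2.88]. Speed limits (rad/s): [2.39, 2.39, 3.01, 3.14, 3.14, 3.14].

### API

Orientations are given as a unit quaternion [w, x, y, z].
In Python, from rig import * gives the robot as it stands. The module is installed in compiled form; this text tells all that it offers.
- The arm moves only by the shell command python3 -m crank 'ROWS' [FORCE]. ROWS is JSON, a list that holds one entry, the list of rows, each a list of 7 numbers: the shift along the tool's x, y, z in units of 25 mm (1.0 is 25 mm), then the turn, a rotation vector about the tool's x, y, z in units of 8 degrees (1.0 is 8 degrees), then the finger opening in mm, from 0 to 85.4. A call has exactly 8 rows; each row shifts and turns the commanded pose from where the row before left it, along the tool's axes as they then stand; what a row does not reach is not made up. A row lasts 1/10 s, in which the tool goes at most 50 mm and 8.59 degrees, less where a joint would pass 70% of its speed; a pose out of reach is approached as far as the arm can. A call is refused whole if a number of a shift passes 1 or a number of a turn 1, either way. A call with a gripper value outside its range is refused whole. The fingers move at their own pace and stop on an object; FORCE is the grip in N (left out, the last holds). Time passes only in rows, so rows that do not move let the fingers close, or fill a call up. It gives the time, the measured TCP pose, the force, the opening and the grip force at its end, in the units of the state.
- sense(): the state, without advancing time (a new reading comes with each control period).
- capture(name): name is "scene" or "top" or "wrist"; returns the picture (384x512x3 uint8, blue, green, red); there is no depth.
- camera_model(name): a dict with "fx", "fy", "cx", "cy" (pixels), "k1" (the pictures are not rectified: a ray, as slopes to the right and down, at radius r is drawn at 1 + k1 r^2 times it, then the intrinsics apply), "world_from_camera" (4x4, takes a point from camera to world coordinates); the wrist camera has in their place "T_tool_cam" (4x4, takes a point from camera to tool coordinates, whose origin is the TCP and whose axes are the flange's). Camera axes: x right, y up, looking along -z (the intrinsics and any distortion apply to the point x, -y, -z); pixel columns grow to the right and rows downward; lengths in mm; the calibration is good to about 2 mm. A picture is of the moment at which its call begins: read the wrist's pose just before it. camera_model takes no time and is no camera call.
- finish_job(): hands the job in; it is judged then, once.
The state is a dict: "time_s": time; "joints": joint angles; "dq": joint speeds; "tau": joint torques, N m; "eef_pos": TCP position; "ee_rot": TCP orientation; "force": force on the tool from outside, world axes, zero at the start; "wrist_torque": the same for the moment, N m; "grip_width": opening from 0.0 (shut) to 1.0 (fully open); "grip_force": force on a finger pad.
Only numpy, scipy, OpenCV 4.12 (cv2) and the standard library are available. Lean on these libraries where they do the work, as an engineer would, in place of code of your own. Each camera call takes 0.05 s, during which the arm holds its last target. There are 200 camera calls.

## Working session

There is one attempt and no reset: what is moved stays moved. The work goes in short steps, Python scripts to look and compute and a shell command to move; the robot and the scene stay as the last step left them, time stands still between calls to the robot, and variables do not carry over. Pictures are saved under pics/ and viewed, at most 10 in all, crops included, and the job is handed in when it is done.

```bash
mkdir -p pics; cat > h.py <<'E'
import numpy as np, cv2
from rig import *
from scipy.spatial.transform import Rotation as R
def Rq(q): return R.from_quat([q[1],q[2],q[3],q[0]]).as_matrix()
def cam(name,s=None):
    m=camera_model(name)
    if name=="wrist":
        s=s or sense(); T=np.eye(4); T[:3,:3]=Rq(s["ee_rot"]); T[:3,3]=s["eef_pos"]
        return m,T@np.array(m["T_tool_cam"])
    return m,np.array(m["world_from_camera"])
def ray(mc,u,v):
    m,T=mc; xd=(u-m["cx"])/m["fx"]; yd=(v-m["cy"])/m["fy"]; x,y=xd,yd
    for _ in range(20):
        k=1+m["k1"]*(x*x+y*y); x,y=xd/k,yd/k
    return T[:3,3],T[:3,:3]@np.array([x,-y,-1.])
def onz(mc,u,v,z):
    o,d=ray(mc,u,v); return o+d*(z-o[2])/d[2]
def proj(mc,p):
    m,T=mc; c=np.linalg.inv(T)@np.append(p,1); x,y=c[0]/-c[2],-c[1]/-c[2]; k=1+m["k1"]*(x*x+y*y)
    return m["cx"]+m["fx"]*x*k, m["cy"]+m["fy"]*y*k
E
python3 - <<'E'
from h import *
s=sense(); print(s)
for n in("scene","top"):
    im=capture(n); cv2.imwrite(f"pics/{n}0_raw.png",im); cv2.imwrite(f"pics/{n}0.png",cv2.resize(im,(800,600),interpolation=cv2.INTER_CUBIC)); m=camera_model(n); print(n,m)
print(camera_model("wrist"))
E
```

```text
{'time_s': 0.0, 'joints': array([ 1.01760156e+00,  3.13429604e-01,  1.49844034e+00, -1.86553716e-05,
        1.33101436e+00, -2.23401855e-01]), 'dq': array([-3.96929236e-04, -6.79691684e-04,  1.92806916e-03,  1.38193910e-03,
       -1.68459700e-03,  6.26141175e-05]), 'tau': array([-6.82512073e-04, -4.12273264e+01, -2.59740329e+01, -2.56935182e-04,
        4.09498578e-03, -3.26303984e-05]), 'eef_pos': array([169.89473851, 496.47183847, 230.7442923 ]), 'ee_rot': array([-2.36133830e-04,  1.64147969e-01,  9.86435516e-01, -6.01177405e-04]), 'force': array([-0.77919238,  0.31190013, -0.8559566 ]), 'wrist_torque': array([ 0.00820739, -0.00751481, -0.0074437 ]), 'grip_force': 0.0, 'grip_width': 1.0007557040546946}
scene {'fx': 494.5634637334438, 'fy': 494.5634637334438, 'cx': 255.06204833388983, 'cy': 190.64272339436167, 'k1': -0.1919828026134379, 'world_from_camera': array([[ 4.47015552e-01,  5.08817617e-01, -7.35718512e-01,
        -3.03622793e+02],
       [-8.94184625e-01,  2.31444592e-01, -3.83232640e-01,
        -5.88065213e+02],
       [-2.47174475e-02,  8.29179132e-01,  5.58436223e-01
[... 400 characters left out ...]
1.80058161e-03,
        -1.46003410e+02],
       [-9.91656205e-04,  1.30038811e-01,  9.91508409e-01,
         1.23991554e+03],
       [ 0.00000000e+00,  0.00000000e+00,  0.00000000e+00,
         1.00000000e+00]])}
{'fx': 298.1306769037147, 'fy': 298.1306769037147, 'cx': 248.11678192157936, 'cy': 188.73843584494966, 'k1': -0.04633874592565587, 'T_tool_cam': array([[-9.71465950e-05,  9.60358317e-01,  2.78768529e-01,
         6.97123276e+01],
       [ 9.99999680e-01,  3.14746280e-04, -7.35817075e-04,
         1.36431730e+00],
       [-7.94389405e-04,  2.78768368e-01, -9.60358040e-01,
        -1.41868826e+02],
       [ 0.00000000e+00,  0.00000000e+00,  0.00000000e+00,
         1.00000000e+00]])}
```

View pics/top0.png

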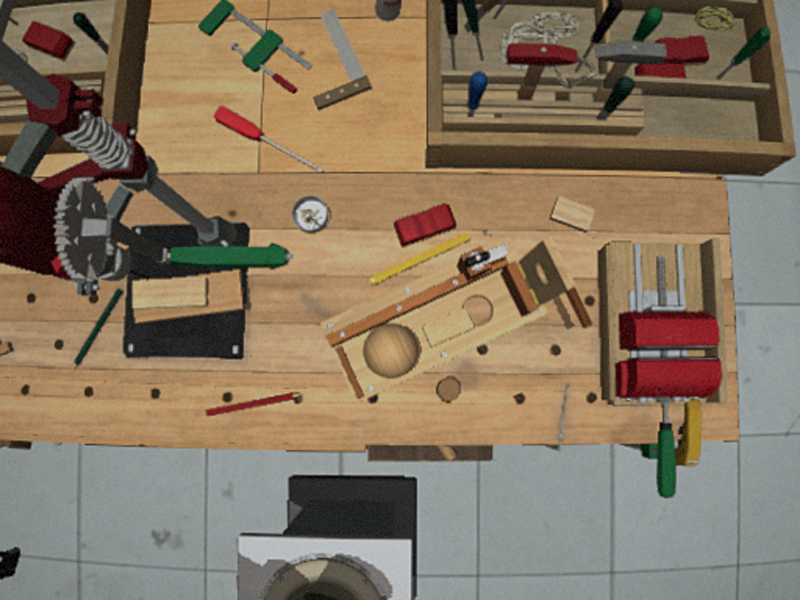

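View pics/scene0.png

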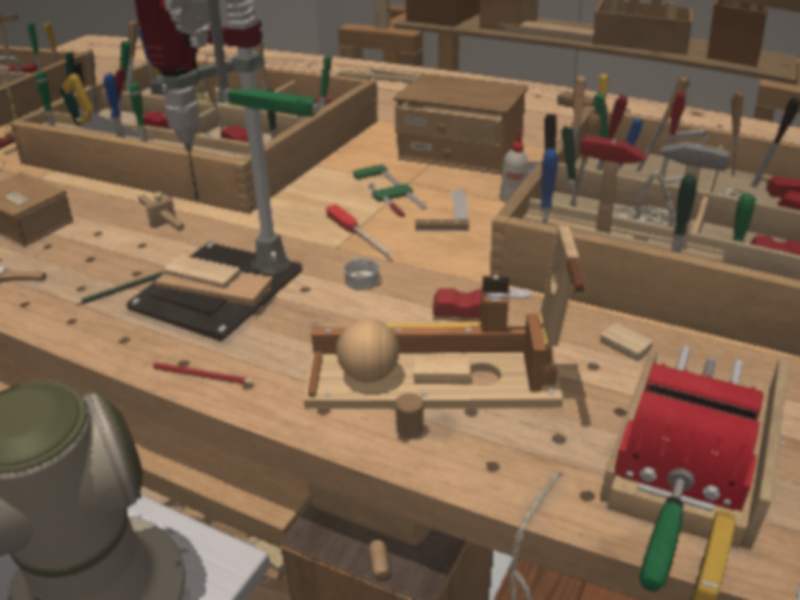

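Top view (800x600): ball at (391,350), seat hole (478,310), chock (449,327), dog (448,388), catch (482,262), open plate (545,272), fence from (328,338) to (510,263). I'll zoom in on the jig.

```bash
python3 - <<'E'
from h import *
im=cv2.imread("pics/top0_raw.png")[148:263,200:395]
cv2.imwrite("pics/c1.png",cv2.resize(im,None,fx=4,fy=4,interpolation=cv2.INTER_CUBIC))
E
```

```text
(no output)
```

View pics/c1.png

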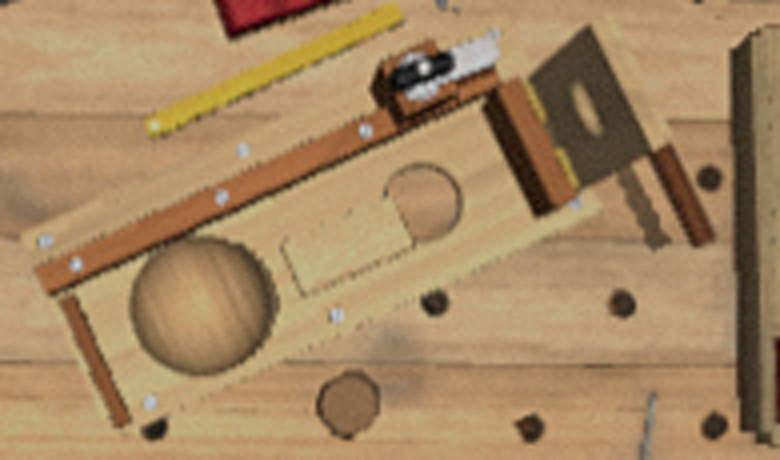

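```bash
cat > fit.py <<'E'
from h import *
from scipy.optimize import least_squares
mc=cam("top")
def px(c): return (c[0]+.5)/4-.5+200,(c[1]+.5)/4-.5+148
pts=[((52,293),(49.5,268,58)),((36,268),(69.5,268,58)),((22,237),(100,270,18)),((600,207),(-60,-115,18)),((424,201),(0,0,18)),((545,216),(-46,-67,100)),((424,68),(71.5,-20,147))]
W=np.array([onz(mc,*px(c),j[2]) for c,j in pts]); J=np.array([j for c,j in pts],float)
def X(p,j):
    c,s=np.cos(p[2]),np.sin(p[2]); j=np.atleast_2d(j).astype(float)
    return np.c_[p[0]+c*j[:,0]-s*j[:,1],p[1]+s*j[:,0]+c*j[:,1],j[:,2]]
p=least_squares(lambda p:(X(p,J)-W)[:,:2].ravel(),[450,-250,-.4],loss="soft_l1",f_scale=2).x
def inv(p,w):
    c,s=np.cos(p[2]),np.sin(p[2]); d=np.atleast_2d(w)-[p[0],p[1],0]
    return np.c_[c*d[:,0]+s*d[:,1],-s*d[:,0]+c*d[:,1],d[:,2]]
E
python3 - <<'E'
from fit import *
np.set_printoptions(precision=1,suppress=True)
print(p,np.degrees(p[2])); print((inv(p,W)-J))
print("chock",inv(p,[onz(mc,*px(c),40) for c in [(282,245),(306,297),(414,243),(385,195)]]))
o,d=ray(mc,*px((204,305))); print("ball",inv(p,onz(mc,*px((204,305)),66)))
print("dog",inv(p,onz(mc,*px((350,403)),56)))
print("handle", inv(p,[onz(mc,*px((665,148)),240),onz(mc,*px((705,243)),240)]))
print("nose tip",inv(p,onz(mc,*px((496,42)),121)), "fin",inv(p,[onz(mc,*px((393,80)),147),onz(mc,*px((453,60)),147)]))
sc=cam("scene"); im=cv2.imread("pics/scene0_raw.png")
for q in [(0,0,18),(49.5,100,58),(-60,-115,18),(-60,270,18),(71.5,-20,147)]: print(q,X(p,q)[0],np.array(proj(sc,X(p,q)[0]))*1.5625)
E
```

```text
[ 566.6 -280.7    0.4] 25.478967178855587
[[-0.1 -3.9  0. ]
 [ 0.2 -1.   0. ]
 [-1.4 -0.1  0. ]
 [ 2.3  1.2  0. ]
 [ 0.2 -0.7  0. ]
 [-1.7  9.3  0. ]
 [-0.4  0.5  0. ]]
chock [[ 13.5 105.9  40. ]
 [-26.4 106.3  40. ]
 [-24.5  21.8  40. ]
 [ 14.5  25.5  40. ]]
ball [[ -2.7 173.1  66. ]]
dog [[-105.2  111.2   56. ]]
handle [[ -44.1 -111.5  240. ]
 [-104.7 -107.7  240. ]]
nose tip [[ 69.8 -75.5 121. ]] fin [[ 72.5   2.1 147. ]
 [ 67.8 -38.9 147. ]]
(0, 0, 18) [ 566.6 -280.7   18. ] [485.  373.9]
(49.5, 100, 58) [ 568.3 -169.1   58. ] [419.6 334.5]
(-60, -115, 18) [ 561.9 -410.3   18. ] [565.2 398.7]
(-60, 270, 18) [396.3 -62.7  18. ] [305.6 400.9]
(71.5, -20, 147) [ 639.8 -268.   147. ] [498. 278.]
```

```bash
python3 -m crank '[[[0,0,0,0,0,0.95,60],[0,0,0,0,0,0.95,60],[0,0,0,0,0,0.95,60],[0,0,0,0,0,0.95,60],[0,0,0,0,0,0.95,60],[0,0,0,0,0,0.95,60],[-1,0,0,0,0,0,60],[-1,0,0,0,0,0,60]]]' 60
python3 -m crank '[[[-1,0,0,0,0,0,60],[-1,0,0,0,0,0,60],[-1,0,0,0,0,0,60],[-1,0,0,0,0,0,60],[-1,0,0,0,0,0,60],[-1,0,0,0,0,0,60],[-1,0,0,0,0,0,60],[-1,0,0,0,0,0,60]]]'
python3 -m crank '[[[-1,0,0,0,0,0,60],[-1,0,0,0,0,0,60],[-1,0,0,0,0,0,60],[-1,0,0,0,0,0,60],[-1,0,0,0,0,0,60],[-1,0,0,0,0,0,60],[-1,0,0,0,0,0,60],[-1,0,0,0,0,0,60]]]'
cat > st.py <<'E'
from fit import *
import sys
np.set_printoptions(precision=2,suppress=True)
def st(tgt=None,yaw=0):
    s=sense(); M=Rq(s["ee_rot"]); e=inv(p,s["eef_pos"])[0]
    # desired: tool x=jig y, tool y=jig x, z down, then yaw about tool z
    c,q=np.cos(p[2]),np.sin(p[2]); D=np.array([[-q,c,0],[c,q,0],[0,0,-1]]).T@R.from_euler("z",yaw,degrees=True).as_matrix()
    print("t",round(s["time_s"],2),"jig",e,"F",s["force"],"grip",round(s["grip_width"]*85.4,1),round(s["grip_force"],1),"turn",np.degrees(R.from_matrix(M.T@D).as_rotvec())/8)
    if tgt is not None:
        d=X(p,np.array(tgt))[0]-s["eef_pos"]; print("shift units",M.T@d/25)
    return s
if __name__=="__main__":
    a=[float(v) for v in sys.argv[1:]]; st(a[:3] if len(a)>=3 else None,a[3] if len(a)>3 else 0)
E
python3 st.py -6 60 20
```

```text
time_s: 0.9
eef_pos: [191.5, 451.0, 230.7]
ee_rot: [-0.0, 0.533, 0.846, -0.001]
force: [-0.2, 0.3, 0.1]
grip_width: 0.699
grip_force: 0.0
time_s: 1.7
eef_pos: [277.8, 270.1, 231.1]
ee_rot: [-0.0, 0.534, 0.846, -0.0]
force: [-0.3, 0.1, 0.1]
grip_width: 0.704
grip_force: 0.0
time_s: 2.5
eef_pos: [364.0, 89.6, 231.2]
ee_rot: [-0.0, 0.534, 0.846, -0.0]
force: [0.2, 0.3, -0.4]
grip_width: 0.702
grip_force: 0.0
t 2.5 jig [-23.67 421.39 231.17] F [ 0.23  0.33 -0.45] grip 59.9 0.0 turn [-0. -0.  0.]
shift units [-14.46   0.7    8.44]
```

```bash
python3 -m crank '[[[-1,0,0,0,0,0,60],[-1,0,0,0,0,0,60],[-1,0,0,0,0,0,60],[-1,0,0,0,0,0,60],[-1,0,0,0,0,0,60],[-1,0,0,0,0,0,60],[-1,0,0,0,0,0,60],[-1,0,0,0,0,0,60]]]' | head -1
python3 -m crank '[[[-1,0,0,0,0,0,60],[-1,0,0,0,0,0,60],[-1,0.7,0,0,0,0,60],[-1,0,0,0,0,0,60],[-0.5,0,0,0,0,0,60],[0,0,0,0,0,0,60],[0,0,0,0,0,0,60],[0,0,0,0,0,0,60]]]' | head -1
python3 - <<'E'
from st import *
import pickle
s=st((-6,60,20)); im=capture("wrist"); cv2.imwrite("pics/w1_raw.png",im); pickle.dump(s,open("w1.pkl","wb"))
cv2.imwrite("pics/w1.png",cv2.resize(im,(800,600),interpolation=cv2.INTER_CUBIC))
mc=cam("wrist",s)
for q in [(0,0,18),(49.5,-82,58),(49.5,60,58),(14,22,40),(-26,22,40),(14,106,40),(-26,106,40),(71.5,-20,147),(-46,-67,100),(-60,-115,18),(-78,-87,240)]: print(q,np.array(proj(mc,X(p,q)[0]))*1.5625)
E
```

```text
time_s: 3.3
time_s: 4.1
t 4.1 jig [ -5.73 110.82 231.51] F [ 0.81 -0.01  0.03] grip 60.0 0.0 turn [ 0.   -0.    0.01]
shift units [-2.03 -0.01  8.46]
(0, 0, 18) [392.05 384.88]
(49.5, -82, 58) [452.79 498.04]
(49.5, 60, 58) [461.23 335.43]
(14, 22, 40) [410.28 372.49]
(-26, 22, 40) [359.26 372.46]
(14, 106, 40) [411.96 267.8 ]
(-26, 106, 40) [357.39 267.76]
(71.5, -20, 147) [513.99 514.69]
(-46, -67, 100) [328.96 521.  ]
(-60, -115, 18) [326.26 497.62]
(-78, -87, 240) [227.6  771.62]
```

View pics/w1.png

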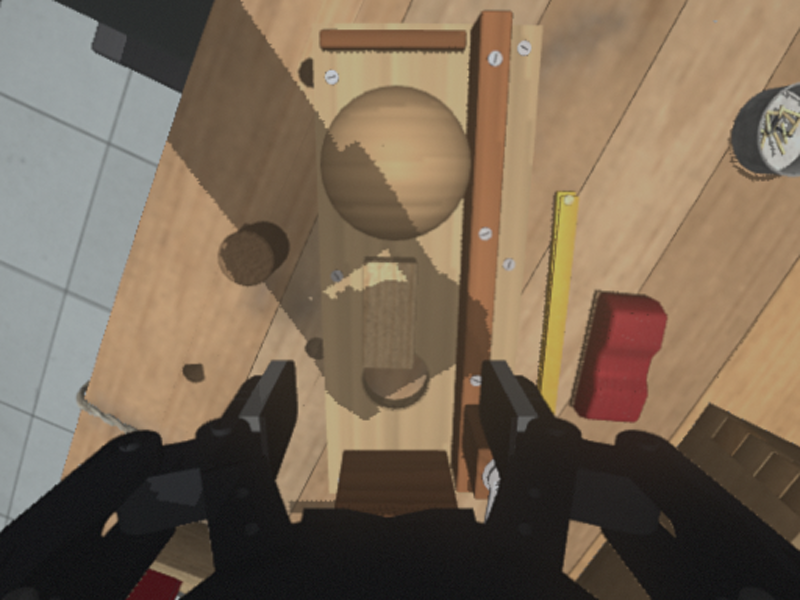

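The wrist view shows the chock with top corners (364,258) to (414,368), the seat at (397,381), and the ball at (396,163). These agree with the fit to about 3 mm. I'll descend on the chock.

```bash
python3 -m crank '[[[-0.9,0.07,0.5,0,0,0,60],[-0.97,0,1,0,0,0,60],[0,0,1,0,0,0,60],[0,0,1,0,0,0,60],[0,0,1,0,0,0,60],[0,0,1,0,0,0,60],[0,0,1,0,0,0,60],[0,0,1,0,0,0,60]]]' | head -1
python3 -m crank '[[[0,0,0.5,0,0,0,60],[0,0,0.3,0,0,0,60],[0,0,0.15,0,0,0,60],[0,0,0,0,0,0,60],[0,0,0,0,0,0,30],[0,0,0,0,0,0,30],[0,0,0,0,0,0,30],[0,0,0,0,0,0,30]]]' 60
python3 st.py -4 64 20
```

```text
time_s: 4.95
time_s: 5.75
eef_pos: [536.5, -225.8, 21.2]
ee_rot: [0.001, 0.534, 0.846, -0.0]
force: [0.2, 0.6, 5.7]
grip_width: 0.453
grip_force: 62.4
t 5.75 jig [-3.62 62.51 21.23] F [0.2  0.6  5.65] grip 38.7 62.4 turn [0.01 0.01 0.  ]
shift units [ 0.06 -0.02  0.05]
```

```bash
python3 -m crank '[[[0,0,-0.6,0,0,0,30],[0,0,-0.9,0,0,0,30],[-0.3,-0.6,-0.9,0,0,0,30],[-0.5,-1,0,0,0,0,30],[-0.5,-1,0,0,0,0,30],[-0.5,-1,0,0,0,0,30],[-0.5,-1,0,0,0,0,30],[0,-1,0,0,0,0,30]]]' 
python3 -m crank '[[[0,-0.05,0.5,0,0,0,30],[0,0,0.8,0,0,0,30],[0,0,0.8,0,0,0,30],[0,0,0.5,0,0,0,30],[0,0,0.25,0,0,0,30],[0,0,0.1,0,0,0,30],[0,0,0.05,0,0,0,30],[0,0,0,0,0,0,30]]]' 
python3 st.py -145 5 3.2
```

```text
time_s: 6.55
eef_pos: [433.7, -339.2, 81.1]
ee_rot: [0.001, 0.534, 0.846, -0.0]
force: [-0.2, 0.3, -0.3]
grip_width: 0.453
grip_force: 61.5
time_s: 7.35
eef_pos: [433.4, -338.3, 5.6]
ee_rot: [0.0, 0.534, 0.846, -0.0]
force: [1.1, 0.1, 0.3]
grip_width: 0.455
grip_force: 61.5
t 7.35 jig [-145.07    5.26    5.56] F [1.11 0.1  0.26] grip 38.9 61.5 turn [0.   0.01 0.  ]
shift units [-0.01  0.    0.09]
```

```bash
python3 -m crank '[[[0,0,0.08,0,0,0,30],[0,0,0.03,0,0,0,30],[0,0,0,0,0,0,60],[0,0,0,0,0,0,60],[0,0,-0.3,0,0,0,60],[0,0,-1,0,0,0,60],[0,0,-1,0,0,0,60],[0,0,-1,0,0,0,50]]]' | head -1
python3 -m crank '[[[0,0,-1,0,0,0,50],[0,0,-1,0,0,0,50],[1,0.6,-0.8,0,0,0,50],[1,0.6,0,0,0,0,50],[1,0.6,0,0,0,0,50],[1,0.6,0,0,0,0,50],[1,0.6,0,0,0,0,50],[1,0.6,0,0,0,0,50]]]'  | head -1
python3 -m crank '[[[1,0.6,0,0,0,0,50],[1,0.6,0,0,0,0,50],[1,0.6,0,0,0,0,50],[0.4,0.45,0,0,0,0,50],[0,0,0,0,0,0,50],[0,0,0,0,0,0,50],[0,0,0,0,0,0,50],[0,0,0,0,0,0,50]]]'  | head -1
python3 - <<'E'
from st import *
s=st((2,240,48))
im=capture("top"); cv2.imwrite("pics/t2_raw.png",im)
a=cv2.resize(im[148:263,200:395],None,fx=4,fy=4,interpolation=cv2.INTER_CUBIC)
cv2.imwrite("pics/t2.png",a)
E
```

```text
time_s: 8.15
time_s: 8.95
time_s: 9.75
t 9.75 jig [  0.51 240.   154.87] F [ 0.29 -1.08 -0.37] grip 50.0 0.0 turn [-0.  0. -0.]
shift units [0.   0.06 4.27]
```

View pics/t2.png

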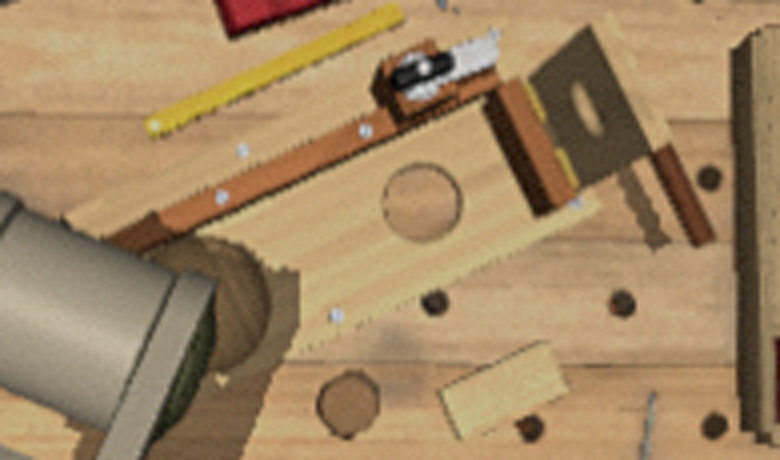

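```bash
python3 -m crank '[[[0,0.12,0.7,0,0,0,50],[0,0,1,0,0,0,50],[0,0,1,0,0,0,50],[0,0,0.9,0,0,0,50],[0,0,0.5,0,0,0,50],[0,0,0.17,0,0,0,50],[0,0,0,0,0,0,50],[0,0,0,0,0,0,50]]]' 
python3 -m crank '[[[-0.1,0,0,0,0,0,50],[-0.1,0,0,0,0,0,50],[-0.1,0,0,0,0,0,50],[-0.1,0,0,0,0,0,50],[-0.1,0,0,0,0,0,50],[-0.1,0,0,0,0,0,50],[-0.1,0,0,0,0,0,50],[-0.1,0,0,0,0,0,50]]]' 
python3 - <<'E'
from st import *
s=st((3.5,55,48)); im=capture("wrist"); cv2.imwrite("pics/w2.png",im)
E
```

```text
time_s: 10.6
eef_pos: [467.0, -62.0, 48.7]
ee_rot: [0.001, 0.534, 0.846, 0.0]
force: [-0.9, -0.6, 0.4]
grip_width: 0.585
grip_force: 0.0
time_s: 11.4
eef_pos: [475.3, -80.0, 48.0]
ee_rot: [-0.0, 0.534, 0.846, 0.0]
force: [-0.2, -0.1, -0.4]
grip_width: 0.587
grip_force: 0.1
t 11.4 jig [  3.92 220.41  48.03] F [-0.15 -0.14 -0.42] grip 50.1 0.1 turn [-0. -0.  0.]
shift units [-6.62 -0.02  0.  ]
```

View pics/w2.png

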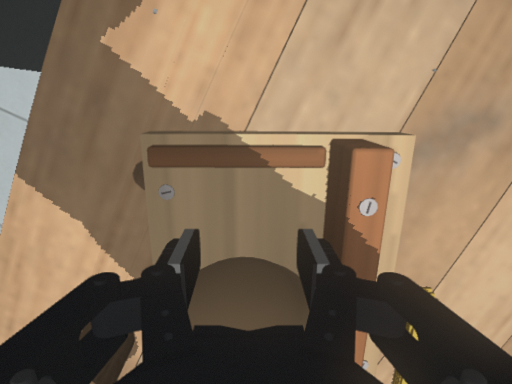

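The ball (246,290) sits cradled between the fingertips, which clear the fence on the right. I'll push on.

```bash
for i in 1; do python3 -m crank '[[[-0.15,0,0,0,0,0,50],[-0.2,0,0,0,0,0,50],[-0.25,0,0,0,0,0,50],[-0.25,0,0,0,0,0,50],[-0.25,0,0,0,0,0,50],[-0.25,0,0,0,0,0,50],[-0.25,0,0,0,0,0,50],[-0.25,0,0,0,0,0,50]]]'; done; python3 - <<'E'
from st import *
s=st((3.5,55,48)); im=capture("scene"); cv2.imwrite("pics/s3_raw.png",im)
cv2.imwrite("pics/s3.png",cv2.resize(im[180:280,170:400],None,fx=3,fy=3,interpolation=cv2.INTER_CUBIC))
E
```

```text
time_s: 12.25
eef_pos: [495.6, -122.2, 48.1]
ee_rot: [0.0, 0.534, 0.846, 0.0]
force: [-0.4, 0.8, 0.5]
grip_width: 0.586
grip_force: 0.2
t 12.25 jig [  4.09 173.56  48.07] F [-0.45  0.77  0.48] grip 50.1 0.2 turn [0. 0. 0.]
shift units [-4.74 -0.03  0.01]
```

View pics/s3.png

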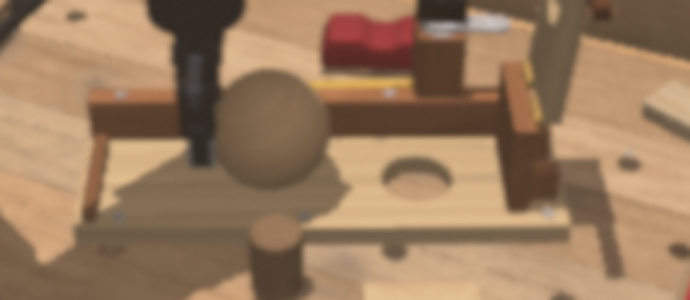

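The ball (crop 272,128) is against the fence and just ahead of the fingers. I'll keep going at steady speed.

```bash
python3 -m crank '[[[-0.25,0,0,0,0,0,50],[-0.25,0,0,0,0,0,50],[-0.25,0,0,0,0,0,50],[-0.25,0,0,0,0,0,50],[-0.25,0,0,0,0,0,50],[-0.25,0,0,0,0,0,50],[-0.25,0,0,0,0,0,50],[-0.25,0,0,0,0,0,50]]]'
python3 -m crank '[[[-0.25,0,0,0,0,0,50],[-0.25,0,0,0,0,0,50],[-0.25,0,0,0,0,0,50],[-0.25,0,0,0,0,0,50],[-0.25,0,0,0,0,0,50],[-0.25,0,0,0,0,0,50],[-0.25,0,0,0,0,0,50],[-0.2,0,0,0,0,0,50]]]'; python3 - <<'E'
from st import *
from fit import *
s=st((3.5,52,48)); im=capture("scene"); cv2.imwrite("pics/s4_raw.png",im)
cv2.imwrite("pics/s4.png",cv2.resize(im[180:280,170:400],None,fx=3,fy=3,interpolation=cv2.INTER_CUBIC))
sc=cam("scene"); c=X(p,(0,0,57))[0]; print((np.array(proj(sc,c))-[170,180])*3, (np.array(proj(sc,c+[0,0,48]))-[170,180])*3,(np.array(proj(sc,X(p,(2,5,66))[0]))-[170,180])*3)
E
```

```text
time_s: 13.1
eef_pos: [515.8, -166.2, 48.0]
ee_rot: [-0.002, 0.534, 0.846, 0.0]
force: [-7.2, 5.7, 6.9]
grip_width: 0.584
grip_force: 5.5
time_s: 13.9
eef_pos: [536.8, -210.5, 47.9]
ee_rot: [-0.002, 0.534, 0.846, -0.0]
force: [-4.7, 2.8, 2.8]
grip_width: 0.585
grip_force: 2.5
t 13.9 jig [ 3.28 76.1  47.85] F [-4.66  2.77  2.84] grip 50.0 2.5 turn [-0.01 -0.02  0.  ]
shift units [-0.96  0.01 -0.01]
[423.22 139.6 ] [425.76  90.31] [417.13 129.04]
```

View pics/s4.png

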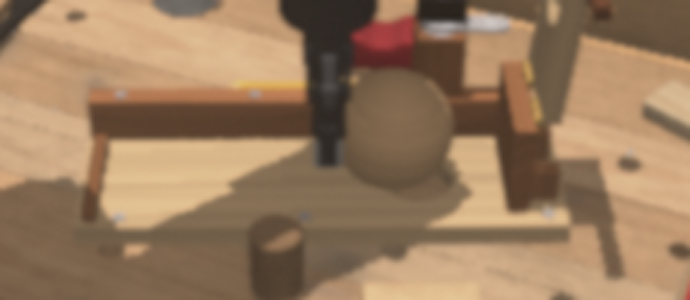

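The ball (398,128) is at the lip of the seat, with the target at (423,140). I'll finish the push gently and back off.

```bash
python3 -m crank '[[[-0.2,-0.03,0,0,0,0,50],[-0.2,0,0,0,0,0,50],[-0.2,0,0,0,0,0,50],[-0.2,0,0,0,0,0,50],[-0.1,0,0,0,0,0,50],[0,0,0,0,0,0,50],[0,0,0,0,0,0,50],[0,0,0,0,0,0,50]]]'
cat > ballpos.py <<'E'
from fit import *
im=capture("scene"); cv2.imwrite("pics/s5_raw.png",im)
sc=cam("scene"); g=cv2.medianBlur(cv2.cvtColor(im,cv2.COLOR_BGR2GRAY),5)
c=np.array(proj(sc,X(p,(0,0,57))[0]))
k=cv2.HoughCircles(g,cv2.HOUGH_GRADIENT,1.5,200,param1=60,param2=15,minRadius=16,maxRadius=21)
print("pred px",c,"hough",k)
E
python3 ballpos.py; python3 st.py 3.5 52 48
```

```text
time_s: 14.75
eef_pos: [545.2, -229.5, 47.7]
ee_rot: [-0.003, 0.534, 0.846, 0.001]
force: [-8.1, 9.5, 7.3]
grip_width: 0.586
grip_force: 6.3
pred px [311.07483665 226.53402078] hough [[[192.75 135.75  20.05]
  [462.75 134.25  20.05]
  [180.75 344.25  16.75]
  [437.25 336.75  18.4 ]]]
t 14.8 jig [ 2.71 55.42 47.72] F [-8.37  9.28  7.79] grip 50.0 6.3 turn [-0.02 -0.04  0.  ]
shift units [-0.14  0.03 -0.01]
```

```bash
python3 -m crank '[[[0.2,0,0,0,0,0,50],[0.5,0,0,0,0,0,50],[1,0,0,0,0,0,50],[1,0,-0.5,0,0,0,50],[1,0,-1,0,0,0,50],[0,0,-1,0,0,0,50],[0,0,-1,0,0,0,50],[0,0,-1,0,0,0,50]]]'|head -1
python3 -m crank '[[[0,0,-1,0,0,0,50],[0,0,-1,0,0,0,50],[0,0,-1,0,0,0,50],[0,0,-1,0,0,0,50],[0,0,-1,0,0,0,50],[0,0,-0.6,0,0,0,50],[0,0,0,0,0,0,50],[0,0,0,0,0,0,50]]]'|head -2
python3 - <<'E'
from st import *
s=st((-78,-110,275),90); print(s["joints"])
a=capture("scene"); b=capture("wrist")
cv2.imwrite("pics/s6_raw.png",a);cv2.imwrite("pics/w6_raw.png",b)
A=cv2.resize(a[170:280,190:390],(800,440)[:2],interpolation=cv2.INTER_CUBIC)[:300] if 0 else cv2.resize(a[180:280,200:390],(399,210)); B=cv2.resize(b,(399,300))
t=np.zeros((300,800,3),np.uint8); t[:210,:399]=A; t[:,400:799]=B; cv2.imwrite("pics/v9.png",t)
sc=cam("scene"); w=cam("wrist",s)
print((np.array(proj(sc,X(p,(0,0,57))[0]))-[200,180])*2.1,"top",(np.array(proj(sc,X(p,(0,0,57))[0]+[0,0,48]))-[200,180])*2.1)
for q in [(0,0,57),(49.5,0,58),(49.5,100,58)]: print(np.array(proj(w,X(p,q)[0]))*.78+[400,0])
E
```

```text
time_s: 15.6
time_s: 16.4
eef_pos: [506.8, -147.8, 299.8]
t 16.4 jig [  3.17 145.62 299.84] F [-0.15 -0.19 -0.67] grip 50.3 0.0 turn [-0.   -0.   11.25]
shift units [-10.22  -3.25   0.99]
[-0.51  0.28  1.36 -0.    1.5  -0.95]
[233.26  97.72] top [235.03  63.22]
[590.77 201.81]
[617.53 202.06]
[619.27 150.33]
```

View pics/v9.png

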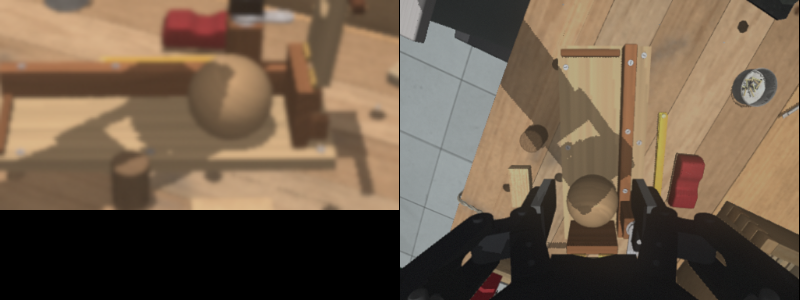

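The ball is seated: seen at (231,96) against (233,98) predicted, and at (592,201) in the wrist view against (591,202). I'll turn the tool and go to the handle.

```bash
python3 -m crank '[[[0,0,0,0,0,1,60],[0,0,0,0,0,1,60],[0,0,0,0,0,1,60],[0,0,0,0,0,1,60],[0,0,0,0,0,1,60],[0,0,0,0,0,1,60],[0,0,0,0,0,1,60],[0,0,0,0,0,1,60]]]'|head -1
python3 -m crank '[[[0,0,0,0,0,1,60],[0,0,0,0,0,1,60],[0,0,0,0,0,1,60],[0,0,0,0,0,0.25,60],[-1,0.5,0,0,0,0,60],[-1,1,0,0,0,0,60],[-1,1,0,0,0,0,60],[-0.25,1,0,0,0,0,60]]]'|head -1
python3 -m crank '[[[0,1,0,0,0,0,60],[0,1,0,0,0,0,60],[0,1,0,0,0,0,60],[0,1,0,0,0,0,60],[0,0,0,0,0,0,60],[0,0,0,0,0,0,60],[0,0,0,0,0,0,60],[0,0,0,0,0,0,60]]]'|head -1
python3 - <<'E'
from st import *
s=st((-78,-110,275),90); im=capture("wrist"); cv2.imwrite("pics/w7_raw.png",im)
w=cam("wrist",s)
for q in [(-44,-110,240),(-106,-110,240),(-78,-110,240),(-42,-87,100)]: print(q,proj(w,X(p,q)[0]))
hsv=cv2.cvtColor(im,cv2.COLOR_BGR2HSV); m=cv2.inRange(hsv,(3,110,40),(14,255,200))
n,l,st_,c=cv2.connectedComponentsWithStats(m)
for i in range(1,n):
    if st_[i,4]>150: print(st_[i],c[i],onz(w,*c[i],240) is not None and inv(p,onz(w,*c[i],240))[0])
E
```

```text
time_s: 17.3
time_s: 18.1
time_s: 18.9
t 18.9 jig [-77.72 -41.24 300.81] F [ 0.25 -0.6   0.33] grip 60.1 0.0 turn [ 0.   -0.    0.01]
shift units [-0.01  2.75  1.03]
(-44, -110, 240) (np.float64(347.86072487147476), np.float64(161.22453618485747))
(-106, -110, 240) (np.float64(340.03735339428226), np.float64(242.62757473931796))
(-78, -110, 240) (np.float64(343.49754111599736), np.float64(207.50354725074797))
(-42, -87, 100) (np.float64(288.5766085255775), np.float64(136.24673533790053))
[204   0  39   8 203] [225.17   2.34] [ 54.27 -26.8  240.  ]
[   0   25  285  113 6068] [163.01  57.05] [ 23.07  13.24 240.  ]
[ 19  64  22  74 706] [ 29.51 100.46] [ -2.41 105.87 240.  ]
[328 159  22  87 985] [339.43 199.16] [ -71.65 -106.47  240.  ]
```

```bash
python3 -m crank '[[[0,0.9,0,0,0,0,60],[0,1,0,0,0,0,60],[0,0.77,0.2,0,0,0,60],[0,0,1,0,0,0,60],[0,0,1,0,0,0,60],[0,0,0.6,0,0,0,60],[0,0,0.35,0,0,0,60],[0,0,0,0,0,0,60]]]'|head -1
python3 -m crank '[[[0,0,0,0,0,0,5],[0,0,0,0,0,0,5],[0,0,0,0,0,0,5],[0,0,0,0,0,0,5],[0,0,0,0,0,0,5],[0,0,0,0,0,0,5],[0,0,0,0,0,0,5],[0,0,0,0,0,0,5]]]' 30
python3 st.py -78 -108 222 90
```

```text
time_s: 19.75
time_s: 20.55
eef_pos: [543.2, -412.4, 222.7]
ee_rot: [0.001, 0.975, 0.221, 0.0]
force: [-0.2, 1.6, 6.7]
grip_width: 0.179
grip_force: 29.5
t 20.55 jig [ -77.8  -108.86  222.71] F [-0.16  1.56  6.68] grip 15.3 29.5 turn [ 0.01 -0.    0.  ]
shift units [-0.01 -0.03  0.03]
```

```bash
python3 - <<'E'
import numpy as np
a=1.725-np.cumsum([0]+[.05]+[.07]*19+[.06]+[.04]*4+[.025]*3+[.0165]*3)
print(a[-1]); y=142.2*np.cos(a); z=142.2*np.sin(a)
r=np.diff(np.round(np.c_[-y,-z]/25,2),axis=0).round(2)
for i in range(0,len(r),8): print(r[i:i+8].tolist())
E
```

```text
0.0004999999999995008
[[-0.28, -0.04], [-0.4, -0.02], [-0.39, 0.0], [-0.4, 0.02], [-0.39, 0.06], [-0.39, 0.08], [-0.39, 0.11], [-0.37, 0.14]]
[[-0.36, 0.16], [-0.35, 0.19], [-0.34, 0.21], [-0.32, 0.24], [-0.31, 0.25], [-0.28, 0.28], [-0.27, 0.3], [-0.24, 0.31]]
[[-0.22, 0.33], [-0.2, 0.35], [-0.18, 0.36], [-0.14, 0.37], [-0.11, 0.32], [-0.06, 0.22], [-0.05, 0.22], [-0.04, 0.23]]
[[-0.03, 0.22], [-0.02, 0.14], [-0.01, 0.14], [-0.01, 0.15], [0.0, 0.09], [-0.01, 0.09], [0.0, 0.1]]
```

```bash
python3 -m crank '[[[0,-0.28,-0.04,0,0,0,5],[0,-0.4,-0.02,0,0,0,5],[0,-0.39,0,0,0,0,5],[0,-0.4,0.02,0,0,0,5],[0,-0.39,0.06,0,0,0,5],[0,-0.39,0.08,0,0,0,5],[0,-0.39,0.11,0,0,0,5],[0,-0.37,0.14,0,0,0,5]]]'; python3 st.py
```

```text
time_s: 21.35
eef_pos: [511.2, -345.0, 214.1]
ee_rot: [0.002, 0.975, 0.221, 0.001]
force: [2.2, -2.3, 4.7]
grip_width: 0.174
grip_force: 32.1
t 21.35 jig [-77.66 -34.23 214.1 ] F [ 2.18 -2.35  4.71] grip 14.8 32.1 turn [  0.03   0.02 -11.25]
```

```bash
python3 -m crank '[[[0,-0.36,0.16,0,0,0,5],[0,-0.35,0.19,0,0,0,5],[0,-0.34,0.21,0,0,0,5],[0,-0.32,0.24,0,0,0,5],[0,-0.31,0.25,0,0,0,5],[0,-0.28,0.28,0,0,0,5],[0,-0.27,0.3,0,0,0,5],[0,-0.24,0.31,0,0,0,5]]]'; python3 st.py
python3 -m crank '[[[0,-0.22,0.33,0,0,0,5],[0,-0.2,0.35,0,0,0,5],[0,-0.18,0.36,0,0,0,5],[0,-0.14,0.37,0,0,0,5],[0,-0.11,0.32,0,0,0,5],[0,-0.06,0.22,0,0,0,5],[0,-0.05,0.22,0,0,0,5],[0,-0.04,0.23,0,0,0,5]]]'; python3 st.py
```

```text
time_s: 22.15
eef_pos: [484.3, -288.0, 164.3]
ee_rot: [0.0, 0.975, 0.221, 0.001]
force: [4.7, 3.1, 4.4]
grip_width: 0.177
grip_force: 34.9
t 22.15 jig [-77.52  28.76 164.32] F [4.69 3.08 4.39] grip 15.1 34.9 turn [  0.01  -0.   -11.25]
time_s: 22.95
eef_pos: [472.5, -263.4, 103.3]
ee_rot: [-0.003, 0.975, 0.221, -0.001]
force: [1.2, 11.7, 5.5]
grip_width: 0.175
grip_force: 37.7
t 22.95 jig [-77.54  56.07 103.34] F [ 1.17 11.66  5.52] grip 15.0 37.7 turn [ -0.03  -0.03 -11.24]
```

```bash
python3 -m crank '[[[0,-0.04,0.1,0,0,0,5],[0,-0.02,0.1,0,0,0,5],[0,0,0.1,0,0,0,5],[0,0,0.08,0,0,0,5],[0,0,0.06,0,0,0,5],[0,0,0,0,0,0,5],[0,0,0,0,0,0,5],[0,0,0,0,0,0,5]]]'; python3 st.py
```

```text
time_s: 23.75
eef_pos: [471.6, -261.6, 91.9]
ee_rot: [-0.004, 0.975, 0.221, -0.001]
force: [2.0, 13.8, 2.3]
grip_width: 0.171
grip_force: 38.0
t 23.75 jig [-77.57  58.1   91.9 ] F [ 2.04 13.78  2.32] grip 14.6 38.0 turn [ -0.04  -0.04 -11.24]
```

```bash
python3 -m crank '[[[0,-0.03,0.03,0,0,0,5],[0,-0.03,0.03,0,0,0,5],[0,0,0.03,0,0,0,5],[0,0,0.03,0,0,0,5],[0,0,0.03,0,0,0,5],[0,0,0.03,0,0,0,5],[0,0,0,0,0,0,5],[0,0,0,0,0,0,5]]]'; python3 st.py
```

```text
time_s: 24.55
eef_pos: [471.4, -261.2, 88.0]
ee_rot: [-0.002, 0.975, 0.221, -0.0]
force: [3.3, 10.5, 3.4]
grip_width: 0.17
grip_force: 38.1
t 24.55 jig [-77.53  58.52  88.02] F [ 3.3  10.51  3.43] grip 14.5 38.1 turn [ -0.03  -0.03 -11.24]
```

```bash
python3 -m crank '[[[0,0,0.03,0,0,0,5],[0,0,0.03,0,0,0,5],[0,0,0.03,0,0,0,5],[0,0,0.03,0,0,0,5],[0,0,0,0,0,0,5],[0,0,0,0,0,0,5],[0,0,0,0,0,0,5],[0,0,0,0,0,0,5]]]'; python3 st.py; python3 - <<'E'
from st import *
im=capture("scene"); cv2.imwrite("pics/s8_raw.png",im)
E
```

```text
time_s: 25.35
eef_pos: [471.3, -260.9, 84.8]
ee_rot: [-0.003, 0.975, 0.221, -0.001]
force: [3.2, 11.1, 4.0]
grip_width: 0.176
grip_force: 38.2
t 25.35 jig [-77.53  58.84  84.83] F [ 3.2  11.09  4.03] grip 15.0 38.2 turn [ -0.03  -0.03 -11.24]
```

```bash
python3 -m crank '[[[0,0,0.04,0,0,0,5],[0,0,0.04,0,0,0,5],[0,0,0.04,0,0,0,5],[0,0,0,0,0,0,5],[0,0,0,0,0,0,5],[0,0,0,0,0,0,5],[0,0,0,0,0,0,5],[0,0,0,0,0,0,5]]]'; python3 st.py; python3 - <<'E'
from st import *
im=capture("scene"); cv2.imwrite("pics/s9_raw.png",im)
sc=cam("scene")
for n in ("s8","s9"):
    g=cv2.imread(f"pics/{n}_raw.png"); h=cv2.cvtColor(g,cv2.COLOR_BGR2HSV); m=cv2.inRange(h,(3,110,40),(14,255,200)); k,l,q,c=cv2.connectedComponentsWithStats(m)
    for i in range(1,k):
        if q[i,4]>25 and 200<c[i,0]<400 and 150<c[i,1]<300: print(n,q[i],c[i])
for q in [(-44,55,107.5),(-78,55,107.5),(-106,55,107.5),(-42,65,115),(-42,65,100),(-42,-87,115)]: print(q,proj(sc,X(p,q)[0]))
d=cv2.absdiff(cv2.imread("pics/s8_raw.png"),cv2.imread("pics/s9_raw.png")).max(2); print((d>40).sum())
E
```

```text
time_s: 26.2
eef_pos: [471.2, -260.7, 81.7]
ee_rot: [-0.003, 0.975, 0.221, -0.001]
force: [3.0, 11.2, 3.0]
grip_width: 0.172
grip_force: 38.3
t 26.2 jig [-77.56  59.1   81.65] F [ 3.01 11.23  3.05] grip 14.7 38.3 turn [ -0.04  -0.03 -11.25]
s8 [306 185   9   9  34] [308.94 189.91]
s8 [ 197  209   72   44 1144] [228.14 219.6 ]
s8 [270 209   9   7  44] [274.57 212.  ]
s8 [285 216   6  21  94] [287.54 225.48]
s8 [330 221  26  29 433] [344.71 234.07]
s9 [306 185   9   9  41] [308.54 189.98]
s9 [ 198  209   70   44 1122] [227.56 219.57]
s9 [269 209  10   8  49] [273.88 212.33]
s9 [285 217   6  21  91] [287.15 226.7 ]
s9 [330 221  26  29 428] [344.82 234.2 ]
(-44, 55, 107.5) (np.float64(288.74855001671983), np.float64(221.14131926654835))
(-78, 55, 107.5) (np.float64(289.32043597613233), np.float64(230.69191880944493))
(-106, 55, 107.5) (np.float64(289.8099259876424), np.float64(238.9290049191778))
(-42, 65, 115) (np.float64(284.2579432993545), np.float64(217.95272162881764))
(-42, 65, 100) (np.float64(284.1950132333519), np.float64(223.30103202133188))
(-42, -87, 115) (np.float64(352.46355749575866), np.float64(217.19642416164095))
236
```

```bash
python3 - <<'E'
from st import *
s=st(); b=capture("wrist"); cv2.imwrite("pics/w9_raw.png",b); a=cv2.imread("pics/s9_raw.png")
t=np.zeros((600,800,3),np.uint8)
t[:360,:400]=cv2.resize(a[175:265,265:365],(400,360),interpolation=cv2.INTER_CUBIC)
t[:300,400:]=cv2.resize(b,(400,300))
c=capture("top"); cv2.imwrite("pics/t9_raw.png",c); t[360:600,:400]=cv2.resize(c[160:220,280:380],(400,240),interpolation=cv2.INTER_CUBIC)
sc=cam("scene")
for q in [(-42,65,115),(-42,65,100),(-42,-87,115),(42,65,115)]: print(q,(np.array(proj(sc,X(p,q)[0]))-[265,175])*4)
cv2.imwrite("pics/v10.png",t)
E
```

```text
t 26.25 jig [-77.54  59.1   81.65] F [ 2.07 11.17  1.36] grip 14.9 38.3 turn [ -0.04  -0.03 -11.25]
(-42, 65, 115) [ 77.03 171.81]
(-42, 65, 100) [ 76.78 193.2 ]
(-42, -87, 115) [349.85 168.79]
(42, 65, 115) [72.81 85.71]
```

View pics/v10.png

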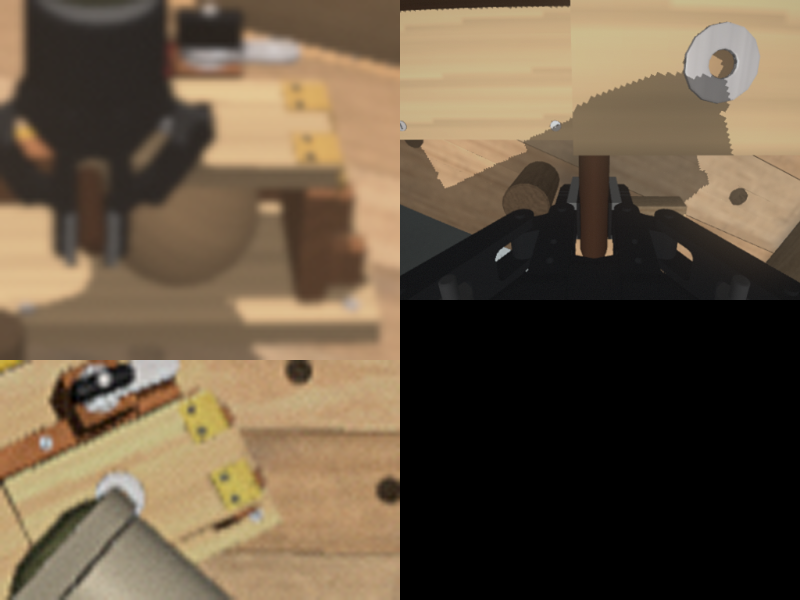

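The plate appears level on the ball, with its near edge at rows 165-188 of the crop (predicted 170-192). I'll check numerically for tilt, and for any motion between the last two frames.

```bash
python3 - <<'E'
from st import *
sc=cam("scene"); s10=capture("scene"); cv2.imwrite("pics/s10_raw.png",s10)
A=cv2.cvtColor(cv2.imread("pics/s8_raw.png"),6).astype(float); B=cv2.cvtColor(cv2.imread("pics/s9_raw.png"),6).astype(float)
for u in range(318,346,4):
    o=[]
    for G in (A,B):
        r=G[206:226,u-1:u+2].mean(1); d=np.diff(r); k=np.argsort(d)[:2]; o.append((k+206.5, d[k].round(0)))
    print(u,o)
for z in (115,100): print([np.round(proj(sc,X(p,(-42,y,z))[0]),1) for y in (40,20,0,-20,-40,-60)])
# shift between frames in plate top region
for nm,(x0,x1,y0,y1) in dict(platetop=(322,345,196,222),hinge=(338,352,196,216),board=(325,355,225,255)).items():
    print(nm,cv2.phaseCorrelate(A[y0:y1,x0:x1].copy(),B[y0:y1,x0:x1].copy()))
E
```

```text
318 [(array([215.5, 214.5]), array([-36., -27.])), (array([215.5, 216.5]), array([-36., -34.]))]
322 [(array([215.5, 216.5]), array([-41., -31.])), (array([216.5, 215.5]), array([-36., -34.]))]
326 [(array([215.5, 216.5]), array([-38., -32.])), (array([216.5, 215.5]), array([-36., -34.]))]
330 [(array([215.5, 216.5]), array([-38., -32.])), (array([216.5, 215.5]), array([-37., -29.]))]
334 [(array([215.5, 216.5]), array([-36., -34.])), (array([216.5, 215.5]), array([-38., -28.]))]
338 [(array([216.5, 215.5]), array([-32., -30.])), (array([216.5, 215.5]), array([-33., -24.]))]
342 [(array([216.5, 212.5]), array([-22., -16.])), (array([216.5, 212.5]), array([-23., -19.]))]
[array([295.5, 217.8]), array([304.5, 217.7]), array([313.5, 217.7]), array([322.5, 217.6]), array([331.5, 217.5]), array([340.4, 217.3])]
[array([295.4, 223.2]), array([304.3, 223.1]), array([313.2, 223. ]), array([322.1, 222.9]), array([331. , 222.8]), array([339.9, 222.7])]
platetop ((-0.022214601066847806, 0.6145823981653837), 0.9887656235765167)
hinge ((0.24730974397840733, 0.276829288187427), 1.0251739288322357)
board ((-0.0012507213385930527, -0.03505510120773714), 0.9808570704539125)
```

The plate is still moving and is about 0.03 rad open. I'll keep lowering gently until it is felt to land.

```bash
python3 -m crank '[[[0,0,0.03,0,0,0,5],[0,0,0.03,0,0,0,5],[0,0,0.03,0,0,0,5],[0,0,0.03,0,0,0,5],[0,0,0,0,0,0,5],[0,0,0,0,0,0,5],[0,0,0,0,0,0,5],[0,0,0,0,0,0,5]]]'; cat > edge.py <<'E'
from st import *
st(); s=capture("scene"); import glob; cv2.imwrite(f"pics/e{len(glob.glob('pics/e*_raw.png'))}_raw.png",s)
G=cv2.cvtColor(s,6).astype(float)
for u in range(318,342,4):
    d=np.clip(-np.diff(G[211:222,u-1:u+2].mean(1)),8,None)-8; print(u,round((d*np.arange(211.5,221.5)).sum()/d.sum(),2),end="  ")
E
python3 edge.py
```

```text
time_s: 27.2
eef_pos: [471.1, -260.5, 78.6]
ee_rot: [-0.003, 0.975, 0.221, -0.001]
force: [2.4, 11.4, 2.6]
grip_width: 0.18
grip_force: 38.4
t 27.2 jig [-77.56  59.31  78.57] F [ 2.43 11.43  2.62] grip 15.3 38.4 turn [ -0.04  -0.03 -11.25]
318 216.58  322 216.65  326 216.63  330 216.63  334 216.62  338 216.78
```

```bash
python3 -m crank '[[[0,0,0.03,0,0,0,5],[0,0,0.03,0,0,0,5],[0,0,0.03,0,0,0,5],[0,0,0.03,0,0,0,5],[0,0,0,0,0,0,5],[0,0,0,0,0,0,5],[0,0,0,0,0,0,5],[0,0,0,0,0,0,5]]]'|sed -n 2p;python3 edge.py
```

```text
eef_pos: [471.1, -260.4, 76.8]
t 28.05 jig [-77.53  59.35  76.8 ] F [-0.96 16.42 14.13] grip 15.1 39.6 turn [ -0.04  -0.03 -11.24]
318 216.71  322 216.75  326 216.73  330 216.7  334 216.65  338 216.66
```

Force jumped to 14 N and the edge is level, so the plate rests on the ball. I'll release, lift and go over the catch.

```bash
python3 -m crank '[[[0,0,-0.02,0,0,0,20],[0,0,0,0,0,0,50],[0,0,0,0,0,0,50],[0,0,0,0,0,0,50],[0,0,0,0,0,0,50],[0,0,-0.3,0,0,0,50],[0,0,-0.6,0,0,0,50],[0,0,-1,0,0,0,50]]]'|tail -3
python3 edge.py
python3 -m crank '[[[0,0,-1,0,0,0,50],[0,0,-1,0,0,0,50],[0.5,0.3,-1,0,0,0,50],[1,0.5,-1,0,0,0,50],[1,0.5,0,0,0,0,50],[1,0.5,0,0,0,0,50],[1,0.5,0,0,0,0,50],[1,0.5,0,0,0,0,50]]]'|head -1
python3 -m crank '[[[0.4,0.2,0,0,0,0,50],[0,0,0,0,0,-1,50],[0,0,0,0,0,-1,50],[0,0,0,0,0,-1,50],[0,0,0,0,0,-1,50],[0,0,0,0,0,-1,50],[0,0,0,0,0,-1,50],[0,0,0,0,0,-1,50]]]'|head -1
python3 -m crank '[[[0,0,0,0,0,-1,50],[0,0,0,0,0,-1,50],[0,0,0,0,0,-1,50],[0,0,0,0,0,-0.5,50],[0,0,0,0,0,0,50],[0,0,0,0,0,0,50],[0,0,0,0,0,0,50],[0,0,0,0,0,0,50]]]'|head -1
python3 - <<'E'
from st import *
s=st((72,-18,160)); im=capture("wrist"); cv2.imwrite("pics/w11_raw.png",im); w=cam("wrist",s)
for q in [(71.5,-20,147),(71.5,1,147),(71.5,-41,147),(71.5,-76,121)]: print(q,proj(w,X(p,q)[0]))
g=cv2.cvtColor(im,6); m=(g<40).astype(np.uint8); k,l,q,c=cv2.connectedComponentsWithStats(m)
for i in range(1,k):
    if q[i,4]>150: print(q[i],c[i])
E
```

```text
force: [0.4, -1.4, 0.6]
grip_width: 0.585
grip_force: 0.0
t 28.9 jig [-78.32  56.9  125.02] F [ 0.37 -1.38  0.56] grip 49.9 0.0 turn [ -0.02  -0.01 -11.25]
318 214.69  322 216.63  326 216.68  330 216.65  334 216.64  338 216.76  time_s: 29.75
time_s: 30.55
time_s: 31.35
t 31.35 jig [ 69.54 -18.59 225.12] F [ 0.45 -0.55  0.41] grip 50.5 0.0 turn [ 0.    0.   -0.75]
shift units [0.03 0.1  2.6 ]
(71.5, -20, 147) (np.float64(248.50861946777889), np.float64(199.47106356228122))
(71.5, 1, 147) (np.float64(245.60356426484128), np.float64(173.24401225652528))
(71.5, -41, 147) (np.float64(251.26963772892847), np.float64(224.3928914245738))
(71.5, -76, 121) (np.float64(254.86848829510228), np.float64(248.48516321074055))
[    0   250   512   134 38182] [246.25 336.86]
```

```bash
python3 - <<'E'
from st import *
im=cv2.imread("pics/w11_raw.png"); g=cv2.cvtColor(im,6); h=cv2.cvtColor(im,40)
for r in range(156,262,5): print(r,g[r:r+5,205:305].reshape(5,-1,4).mean((0,2)).astype(int))
for t in (50,60,70):
    m=((g<t)).astype(np.uint8); m[248:]=0; k,l,q,c=cv2.connectedComponentsWithStats(m)
    for i in range(1,k):
        if q[i,4]>200 and 200<c[i,0]<300: print(t,q[i],c[i],cv2.minAreaRect(np.argwhere(l==i)[:,::-1].astype(np.float32)))
E
```

```text
156 [113 116  82  81  75  83  55  56  57  57  55  56  58  59  61  62  95 167
 179 178 173 171 138 168 167]
161 [113 115  88  80  77  78  80  84  86  79  48  49  52  70  77  77  79 123
 173 174 175 174 146 169 168]
166 [113 114  99  78  84  90 106 107 116  70  47  45  45  64  78  75  77 108
 133 169 174 168 139 168 168]
171 [120 160 157  74  81  95 107 118 179  78  58  54  48  60 111  82  72 103
 107 112 123 148 141 166 166]
176 [179 183 175  74  97  98 114 175 187  95  58  59  53  62 113 107  70 100
 109 107 106 110 124 162 166]
181 [183 182 182  94 103  98 109 177 196  93  56  58  56  76 149 111  71  87
  96 105 105 107 106 125 166]
186 [183 182 186 108 103  99 108 170 186 100  60  90  66  66 142 106  70  88
  95 104 106 105 103 102 129]
191 [183 182 184 115 102 100  99 101 117  72 101 143 112  61 109  80  69  87
 102 105 106 104 100 102 100]
196 [181 154 147  97  99 101  79  75  83  76  65  95  71  56  88  74  73  83
 105 104 103 101 108 111  92]
201 [157 121 114 105  75  73  70  75  80  77  45  45  44  55  92  89  94 100
 105 102 100 102 112 109  94]
206 [116 114 113 112  61  55  
[... 1208 characters left out ...]
159 165 164 140
 141 148 152 151 143  47  44]
50 [243 162  17  55 502] [251.12 192.14] ((251.0, 189.0), (54.0, 16.0), 90.0)
60 [ 228  146   42   71 1134] [249.83 177.37] ((254.66514587402344, 180.55044555664062), (68.67613983154297, 40.42026901245117), 73.3007583618164)
60 [223 204  12  34 242] [228.47 216.27] ((229.52438354492188, 220.21949768066406), (33.681617736816406, 10.711859703063965), 83.6598129272461)
70 [ 227  141   44   77 1344] [250.35 175.19] ((244.83999633789062, 178.4674072265625), (41.5358772277832, 73.49073791503906), 11.51383113861084)
70 [221 203  15  38 333] [228.03 216.94] ((229.52841186523438, 220.962890625), (37.864898681640625, 13.216371536254883), 82.40535736083984)
```

```bash
python3 - <<'E'
from st import *
s=sense(); w=cam("wrist",s); P=onz(w,250.6,190,147); print(inv(p,P)); M=Rq(s["ee_rot"]); print("units",M.T@(np.r_[P[:2],124]-s["eef_pos"])/25)
a=onz(w,250.6,163,147);b=onz(w,250.6,215,147);print(np.linalg.norm(a-b))
E
```

```text
[[ 73.89 -12.55 147.  ]]
units [0.26 0.15 4.04]
41.647183814927054
```

```bash
python3 -m crank '[[[0.18,0.15,0.4,0,0,0,50],[0,0,0.8,0,0,0,50],[0,0,0.8,0,0,0,50],[0,0,0.4,0,0,0,50],[0,0,0,0,0,0,50],[0,0,0,0,0,0,50],[0,0,0,0,0,0,50],[0,0,0,0,0,0,50]]]'|head -1
python3 - <<'E'
from st import *
s=st(); im=capture("wrist"); cv2.imwrite("pics/w12_raw.png",im); w=cam("wrist",s); g=cv2.cvtColor(im,6)
e=s["eef_pos"]; u,v=proj(w,np.r_[e[:2],147]); print("TCP proj at z147",u,v)
c0,r0=int(u)-40,int(v)-60
for r in range(r0,r0+110,5): print(r,g[r:r+5,c0:c0+80].reshape(-1,20,4).mean((0,2)).astype(int))
print(c0)
E
```

```text
time_s: 32.2
t 32.2 jig [ 73.94 -14.76 165.99] F [-0.48 -0.5  -0.13] grip 50.0 0.0 turn [ 0.01  0.01 -0.75]
TCP proj at z147 245.09756525399288 229.08781300763155
169 [ 82  78  74  83  53  54  54  56  57  58  58  55  56  57  57  61 108 112
 116 135]
174 [ 83  78  75  74  55  54  55  56  57  57  57  57  55  56  56  56  92 112
 115 115]
179 [ 84  79  75  58  55  54  54  56  56  56  58  63  59  59  61  62  75 112
 115 113]
184 [ 87  92  76  76  80  82  84  88  62  61  60  76  86  85  77  77  75 108
 113 112]
189 [ 82  83  87 110 110 110 109  70  37  38  38  38  64 105  77  77  75 104
 110 110]
194 [ 79  80  94 106 107 113 164  70  40  40  40  40  65 172 103  72  71 100
 111 110]
199 [ 75  98  99 111 111 167 155  50  49  50  49  48  48 103 115  82  71  93
  86 110]
204 [ 87 108 101 114 116 127 115  49  48  49  48  45  48 116 110 104  69  91
  89 107]
209 [ 89 108 103  82  94 115 120  50  41  42  42  41  44 114 113 113  70  85
 103 106]
214 [ 81 108 105  77  88 114 119  53  41  42  42  41  43 112 115 105  70  82
 107 108]
219 [ 73 108 106  83  77 110 119  56  41  42  41  41  43 112 115  8
[... 280 characters left out ...]

239 [103  61  54  54  55  58  81  66  40  41  42  41  42 103 107 107 108 110
 106 104]
244 [113  64  51  52  51  70  81  72  40  42  42  42  43 104 107 107 108 109
 107 103]
249 [118  70  53  53  51  83  90  74  41  42  43  43  44 104 107 110 109 110
 107 110]
254 [119  80  55  52  50  90 110  98  45  42  43  43  67 110 107 109 108 111
 108 154]
259 [119  90  58  54  52  96 110 112 110 103 103 106 114 110 109 111 134 155
 162 167]
264 [114 102  69  69  57 106 107 110 114 113 114 113 114 109 124 160 174 171
 172 169]
269 [105 112  69  73  67 107 105 109 114 113 114 113 114 114 176 178 170 171
 172 153]
274 [106 116  71  75 101 123 107 108 114 116 114 114 114 128 183 177 172 174
 173 146]
205
```

```bash
python3 -m crank '[[[-0.05,0,0.4,0,0,0,50],[0,0,0.6,0,0,0,50],[0,0,0.4,0,0,0,50],[0,0,0.2,0,0,0,50],[0,0,0.06,0,0,0,50],[0,0,0,0,0,0,5],[0,0,0,0,0,0,5],[0,0,0,0,0,0,5]]]' 40 | head -1
python3 -m crank '[[[0,0,0,0,0,0,5],[0,0,0,0,0,0,5],[0,0,0,0,0,0.3,5],[0,0,0,0,0,0.5,5],[0,0,0,0,0,0.5,5],[0,0,0,0,0,0.5,5],[0,0,0,0,0,0.5,5],[0,0,0,0,0,0,5]]]'; python3 st.py 74 -16 124 90
```

```text
time_s: 33.05
time_s: 33.85
eef_pos: [638.7, -263.8, 124.4]
ee_rot: [-0.001, 0.701, 0.713, -0.001]
force: [-9.4, 0.2, 4.4]
grip_width: 0.155
grip_force: 40.3
t 33.85 jig [ 72.37 -15.8  124.43] F [-9.39  0.16  4.42] grip 13.2 40.3 turn [-0.01  0.01  8.19]
shift units [0.02 0.06 0.02]
```

```bash
python3 -m crank '[[[0,0,0,0,0,0.6,5],[0,0,0,0,0,0.6,5],[0,0,0,0,0,0.6,5],[0,0,0,0,0,0.6,5],[0,0,0,0,0,0.6,5],[0,0,0,0,0,0.6,5],[0,0,0,0,0,0.6,5],[0,0,0,0,0,0,5]]]'; python3 st.py 72.4 -15.8 124 90
```

```text
time_s: 34.65
eef_pos: [639.0, -263.9, 124.5]
ee_rot: [0.0, 0.877, 0.48, -0.001]
force: [-7.4, -1.8, 3.7]
grip_width: 0.154
grip_force: 40.2
t 34.65 jig [ 72.55 -16.03 124.46] F [-7.44 -1.77  3.65] grip 13.1 40.2 turn [-0.    0.01  3.98]
shift units [-0.   -0.01  0.02]
```

```bash
python3 -m crank '[[[0,0,0,0,0,0.6,5],[0,0,0,0,0,0.6,5],[0,0,0,0,0,0.6,5],[0,0,0,0,0,0.6,5],[0,0,0,0,0,0.6,5],[0,0,0,0,0,0.6,5],[0,0,0,0,0,0.38,5],[0,0,0,0,0,0,5]]]'; python3 - <<'E'
from st import *
s=st((72.4,-15.8,124),90); print(s["wrist_torque"])
E
```

```text
time_s: 35.45
eef_pos: [639.1, -264.2, 124.5]
ee_rot: [0.001, 0.975, 0.221, -0.001]
force: [-6.0, -2.3, 2.8]
grip_width: 0.154
grip_force: 40.1
t 35.45 jig [ 72.54 -16.32 124.46] F [-5.98 -2.27  2.85] grip 13.1 40.1 turn [0.01 0.01 0.01]
shift units [-0.01 -0.02  0.02]
[-0.44  0.99 -0.06]
```

```bash
python3 -m crank '[[[0,0,0,0,0,0,50],[0,0,0,0,0,0,50],[0,0,0,0,0,0,50],[0,0,-0.3,0,0,0,50],[0,0,-0.7,0,0,0,50],[0,0,-1,0,0,0,50],[0,0,-1,0,0,0,50],[0,0,-0.5,0,0,0,50]]]' | head -1
python3 -m crank '[[[0,-1,-1,0,0,0,50],[0,-1,-1,0,0,0,50],[0,-1,0,0,0,0,50],[0,-1,0,0,0,0,50],[-0.5,-1,0,0,0,0,50],[-0.5,-1,0,0,0,0,50],[0,-1,0,0,0,0,50],[0,-1,0,0,0,0,50]]]'|head -1
python3 -m crank '[[[0,-1,0,0,0,0,50],[0,-1,0,0,0,0,50],[0,-1,0,0,0,0,50],[0,-1,0,0,0,0,50],[0,0,0,0,0,0,50],[0,0,0,0,0,0,50],[0,0,0,0,0,0,50],[0,0,0,0,0,0,50]]]'|head -1
python3 edge.py; python3 - <<'E'
from st import *
mc=cam("top"); im=capture("top"); cv2.imwrite("pics/t12_raw.png",im); g=cv2.cvtColor(im,6); hsv=cv2.cvtColor(im,40)
print()
c=np.array(proj(mc,X(p,(72,-20,147))[0])); x0,y0=(c-16).astype(int)
m=np.zeros_like(g); m[y0:y0+32,x0:x0+32]=(g[y0:y0+32,x0:x0+32]<55)
k,l,q,cc=cv2.connectedComponentsWithStats(m); i=1+np.argmax(q[1:,4]); r=cv2.minAreaRect(np.argwhere(l==i)[:,::-1].astype(np.float32)); b=cv2.boxPoints(r)
print("fin",r, inv(p,[onz(mc,*v,147) for v in b]))
m=np.zeros_like(g); m[y0:y0+40,x0:x0+32]=((hsv[...,1]<45)&(g>120))[y0:y0+40,x0:x0+32]
k,l,q,cc=cv2.connectedComponentsWithStats(m)
for i in range(1,k):
    if q[i,4]>10: print("nose",q[i],inv(p,onz(mc,*cc[i],121)))
# bystanders: change from the first top picture
o=cv2.imread("pics/top0_raw.png"); d=(cv2.absdiff(o,im).max(2)>60).astype(np.uint8); d=cv2.morphologyEx(d,cv2.MORPH_OPEN,np.ones((3,3)))
k,l,q,cc=cv2.connectedComponentsWithStats(d)
for i in range(1,k):
    if q[i,4]>12: print("chg",q[i])
for n,j in dict(dog=(-105,111,56),tin=(0,0,0)).items(): print(n,proj(mc,X(p,j)[0]))
E
```

```text
time_s: 36.25
time_s: 37.05
time_s: 37.85
t 37.85 jig [ 47.6  283.42 260.87] F [ 0.32 -0.12  0.31] grip 50.0 0.0 turn [ -0.     0.   -11.23]
318 216.7  322 216.68  326 216.66  330 216.63  334 216.61  338 216.77  
fin ((305.3000183105469, 165.09999084472656), (14.758047103881836, 5.81377649307251), 63.43495178222656) [[ 89.31 -10.46 147.  ]
 [ 89.77 -25.71 147.  ]
 [ 51.37 -25.95 147.  ]
 [ 50.96 -10.77 147.  ]]
nose [299 163  17  23 133] [[ 43.51 -16.46 121.  ]]
chg [ 321  155   57   55 1252]
chg [300 158   6   5  28]
chg [309 159  15  10  92]
chg [298 165   5   6  28]
chg [305 168  11  17 114]
chg [147 177   6   4  23]
chg [165 183  26  10 117]
chg [144 186  16  43 354]
chg [304 189  12  12  90]
chg [ 187  192   62   97 2960]
chg [126 199  23  54 643]
chg [254 203   5   4  19]
chg [258 211  12  28 177]
chg [220 214  14  14 135]
chg [240 215  16  19 216]
chg [296 217  14  23 164]
chg [234 229   8   9  43]
chg [159 230  19   7  81]
chg [188 254   6   4  23]
chg [122 256  13  25 127]
chg [133 258  26   8 105]
chg [155 277  25  64 771]
chg [115 287   6   8  31]
chg [185 289   6  10  45]
chg [103 321   3   5  15]
chg [153 343  82  18 874]
chg [  0 351  13  20 195]
chg [228 359  21  16 157]
chg [207 362  14   6  61]
chg [193 364   9   6  37]
chg [142 369  10  15 133]
chg [  0 381  12   3  31]
dog (np.float64(287.142687054902), np.float64(248.28350801370797))
tin (np.float64(304.7556567870409), np.float64(198.72786018295326))
```

Fin and nose lie square across, the plate edge is level, and no change shows at the dog or the rule. I'm handing in.

```bash
python3 -c "
from rig import *
print(finish_job())"
```

```text
the job is handed in; nothing more can be done
None
```

The job is handed in at about 38 s of the 72 s allowed, with no verdict returned: the chock lies flat on the bench, the ball is in the seat, the guide plate is down on it, the catch is square across the plate, and I saw no sign that the other things had moved.

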